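# Lift the torch over the chart-table shelf's rail

### The job

Get the black torch off the railed shelf at the back of the chart table: lift it up clear of the shelf's front rail, draw it forward over that rail (not out past the shelf's ends), and stand it upright in the middle of the round cork coaster in the tray, letting go only once it stands there. Leave the steel canister on the shelf standing where it is.

Things in the scene. Friction and masses are not known exactly. Their poses are not given: they have to be found in the camera images.
- torch_mid (a point): Black aluminium torch upright on its lens end on the shelf's deck; loose, about 0.2 kg. Round, 145 mm tall: head at the bottom 44 mm in diameter, 35 mm high, tapering by 46 mm up to a 33 mm barrel that runs to 130 mm, then a 23 mm rubber tail button. This point is on its axis half-way up, 72.5 mm above its underside; z runs up its axis.
- shelf: Low wooden shelf, fixed, 110 mm deep (x, away from the robot) by 430 mm long (y). Origin: centre of its foot, on the table. Deck 60 mm above the table; front and back rails, 10 mm thick, and end boards reach 95 mm, 35 mm above the deck. Torch, canister and a green glass paperweight (70 mm wide, 42 mm high) stand on the deck's middle line in any order, about 125 mm apart.
- canister_mid (a point): Plain stainless steel canister standing on the same deck; loose, to be left alone. 62 mm in diameter, 102 mm tall. This point is on its axis half-way up, 51 mm above its underside.
- coaster_top (a point): Round cork coaster, 72 mm in diameter, fixed in one half of a shallow plywood tray between robot and shelf. This point is the middle of its upper face, 11 mm above the table; z is up. The tray is 150 mm deep by 340 mm wide, divided across the middle, walls 6 mm thick and 20 mm high, at least 55 mm from this point; steel dividers lie flat in its other half.
Things that resemble listed ones, but are neither listed nor needed, are in the scene too. There is more than one size of the part that bears torch_mid; the job needs the smallest.

How it is judged:
On the way, in this order (a step that is already met when the one before it is completed fails the run):
1. the torch is lifted over the shelf until its foot is level with or above the front rail's top (z of torch_mid in the frame of shelf above 0.165 m and x of torch_mid in the frame of shelf above -0.06 m), for 0.05 s.
2. the torch is drawn forward, clear of the front rail (x of torch_mid in the frame of shelf below -0.08 m), for 0.05 s.
3. the torch is lowered to the coaster while still held (foot within about 10 mm of it) (horizontal distance between torch_mid and coaster_top below 0.025 m and z of torch_mid in the frame of coaster_top below 0.0825 m and contact force between the fingers and torch above 0.5 N), for 0.05 s.
At the end, for the whole second after the job is handed in: The torch stands upright (within 10 degrees) and at rest on the cork coaster, its axis within 18 mm of the coaster's middle, its foot on the cork (within 6 mm); the steel canister stands upright within 20 mm of where it began (horizontal distance between torch_mid and coaster_top below 0.018 m and z of torch_mid in the frame of coaster_top between 0.066 and 0.079 m and angle between each of torch_mid, canister_mid's own z axis and vertical below 0.17 rad and linear speed of torch below 0.02 m/s and distance of canister_mid from where it was at the start of the episode below 0.02 m); the robot touches nothing.
It fails at once if the steel canister is knocked or moved more than 20 mm (distance of canister_mid from where it was at the start of the episode above 0.02 m or angle between canister_mid's own z axis and vertical above 0.35 rad).
It fails at once if the torch is taken out past an end or the back of the shelf instead of over the front rail (x of torch_mid in the frame of shelf above -0.05 m and (y of torch_mid in the frame of shelf above 0.215 m or y of torch_mid in the frame of shelf below -0.215 m or x of torch_mid in the frame of shelf above 0.07 m)).
It also fails if it takes over 38 s, if anything falls off the work surface, if the arm or the gripper's body presses on something with over 40 N, if the wrist force passes 120 N, or if a joint passes its speed limit or range.

### The arm

A 7-joint arm with a two-finger parallel gripper is mounted at the origin on the work surface. World frame = base frame: x ahead of the robot, y to its left, z up, the work surface at z = 0. Lengths are in m, angles in rad, forces in N, time in s.
With the tool pointing down it reaches from about 0.425 to 0.925 m from the base axis. Payload 6.8 kg.
Tool frame: the origin (TCP) lies at the very end of the fingers, on their centre line; the grasp point (between the pads) lies manip.grip_depth behind it (manip.grip_depth is the distance from the TCP to the grasp point, in m); z points along the fingers, y is the line along which they close (so a half turn about z gives the same grasp; the last joint's range is limited). The gripper opens to 85 mm and grips with 20 to 120 N. Pads are 22 mm wide; open, the fingers measure 114 mm over their backs; the gripper's body (76 mm by 85 mm) begins 54 mm behind the grasp point. The pads swing forward as they close: fully open they stand 13 mm farther back than shut.
Start: joints at [-1.224, 0.477, 0.022, 1.555, -0.011, 1.109, -0.083], TCP at [0.297, 0.606, 0.231] pointing down, gripper open.
Joint ranges: [-2.96, 2.96], [-0.34, 2.1], [-1.41, 1.46], [0.24, 2.44], [-1.37, 4.51], [0.17, 1.92], [-2.96, 2.96]. Speed limits (rad/s): [2.39, 2.39, 3.14, 3.14, 3.14, 3.14, 3.14].

### API

Orientations are given as a unit quaternion [w, x, y, z].
In Python, from plant import telemetry, imaging, ticket, manip gives the robot as it stands. The module is installed in compiled form; this text tells all that it offers.
- The arm moves only by the tool move_arm, never from a script. Its argument "commands" is a list of rows, each an object of numbers: "fingers": the opening, from -1 (shut) to 1 (fully open); "dx", "dy", "dz": the shift along the tool's x, y, z in mm; "rx", "ry", "rz": the turn, a rotation vector about the tool's x, y, z in degrees. In form: [{"fingers": .., "dx": .., "dy": .., "dz": .., "rx": .., "ry": .., "rz": ..}, ...]. A call has 1 to 20 rows; each row is the pose to reach, as a shift and turn from the pose commanded when the call began, along the tool's axes at that moment; what a row does not reach only later rows make up. A row lasts 1/12 s, in which the tool goes at most 41.7 mm and 7.16 degrees, less where a joint would pass 70% of its speed; a pose out of reach is approached as far as the arm can. A call with a gripper value outside its range is refused whole. The fingers move at their own pace and stop on an object; the grip force is fixed at half the most. Time passes only in rows, so rows that repeat a pose let the fingers close. It gives the time, the measured TCP pose, the force, the opening and the grip force at its end, in the units of the state.
- telemetry.observe(): the state, without advancing time (a new reading comes with each control period).
- imaging.camera(name): name is "scene" or "top"; returns a dict with "pixels" (420x560x3 uint8, red, green, blue), "z_map" (420x560 float32, m along the optical axis (not along the pixel's ray), 0 where there is no reading), "intrinsics" (3x3 intrinsics, pixels), "position" and "rotation" of the camera in the world. Camera axes: x right, y up, looking along -z (the intrinsics and any distortion apply to the point x, -y, -z); pixel columns grow to the right and rows downward; lengths in m; the calibration is good to about 2 mm. A picture is of the moment at which its call begins.
- ticket.sign_off(): hands the job in; it is judged then, once.
The state is a dict: "t": time; "joint_pos": joint angles; "dq": joint speeds; "tau": joint torques, N m; "ee_pos": TCP position; "orientation": TCP orientation; "contact_force": force on the tool from outside, world axes, zero at the start; "moment": the same for the moment, N m; "opening": opening from 0.0 (shut) to 1.0 (fully open); "finger_force": force on a finger pad.
Only numpy, scipy, OpenCV 4.12 (cv2) and the standard library are available. Lean on these libraries where they do the work, as an engineer would, in place of code of your own. Each camera call takes 0.05 s, during which the arm holds its last target. There are 200 camera calls.

## Working session

There is one attempt and no reset: what is moved stays moved. The work goes in short steps, Python scripts to look and compute and a tool call to move; the robot and the scene stay as the last step left them, time stands still between calls to the robot, and variables do not carry over. Pictures are saved under pics/ and viewed, at most 10 in all, crops included, and the job is handed in when it is done.

Besides the shell and the picture viewer there is one more tool, called after "Request:" by a JSON object that holds its "name" and its "arguments", one argument or row to a line. move_arm: Moves the arm, as the interface text tells. Its arguments: {"type":"object","properties":{"commands":{"type":"array","items":{"type":"object","properties":{"fingers":{"type":"number"},"dx":{"type":"number"},"dy":{"type":"number"},"dz":{"type":"number"},"rx":{"type":"number"},"ry":{"type":"number"},"rz":{"type":"number"}}}}},"required":["commands"]}

```bash
mkdir -p pics; cat > h.py <<'E'
import numpy as np, cv2
from plant import telemetry, imaging, ticket, manip
def cloud(c):
    K=np.array(c["intrinsics"]);z=c["z_map"];v,u=np.mgrid[:z.shape[0],:z.shape[1]]
    P=np.stack([(u-K[0,2])/K[0,0]*z,-(v-K[1,2])/K[1,1]*z,-z],-1)
    R=np.array(c["rotation"])
    if R.shape!=(3,3):
        from scipy.spatial.transform import Rotation as Ro
        R=Ro.from_quat(np.roll(R,-1)).as_matrix()
    W=P@R.T+np.array(c["position"]); W[z<=0]=np.nan
    return W
E
python3 - <<'E'
from h import *
for n in("scene","top"):
    c=imaging.camera(n);cv2.imwrite(f"pics/{n}0.png",c["pixels"][...,::-1]);np.savez(f"{n}0.npz",W=cloud(c),p=c["pixels"])
    print(n,c["position"],np.round(c["rotation"],3),c["intrinsics"],[k for k in c])
s=telemetry.observe();print(s,manip.grip_depth)
E
```

```text
scene [ 1.0594521  -0.34598453  0.60151852] [0.816 0.367 0.177 0.41 ] [[444.30012      0.         277.1722503 ]
 [  0.         444.30012    209.14412906]
 [  0.           0.           1.        ]] ['pixels', 'z_map', 'intrinsics', 'position', 'rotation']
top [ 0.51293369 -0.00413959  0.73424727] [-0.703 -0.063  0.061  0.706] [[383.56990713   0.         290.39864658]
 [  0.         383.56990713 206.50301597]
 [  0.           0.           1.        ]] ['pixels', 'z_map', 'intrinsics', 'position', 'rotation']
{'t': 0.1, 'joint_pos': array([-1.22409787,  0.4777369 ,  0.02232824,  1.55635132, -0.01148235,
        1.1092774 , -0.08309051]), 'dq': array([-0.00079934, -0.00283245,  0.00084909, -0.00420646, -0.00012794,
       -0.00059468,  0.00077326]), 'tau': array([ 3.85170497e-03, -5.97756708e+01,  1.61342919e+00, -2.81954205e+01,
        1.27842525e-02,  5.05714313e-03,  1.34475710e-05]), 'ee_pos': array([0.29628893, 0.60590838, 0.23041014]), 'orientation': array([-1.21898880e-04,  2.25419942e-01,  9.74261348e-01, -8.13356468e-04]), 'contact_force': array([ 0.5581662 , -0.04599423,  0.43358686]), 'moment': array([-0.07028546,  0.09033696, -0.00903074]), 'finger_force': 0.0, 'opening': 1.0012707111503758} 0.0187
```

View pics/scene0.png

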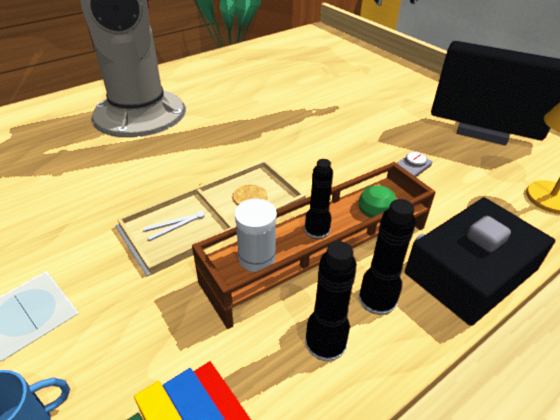

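View pics/top0.png

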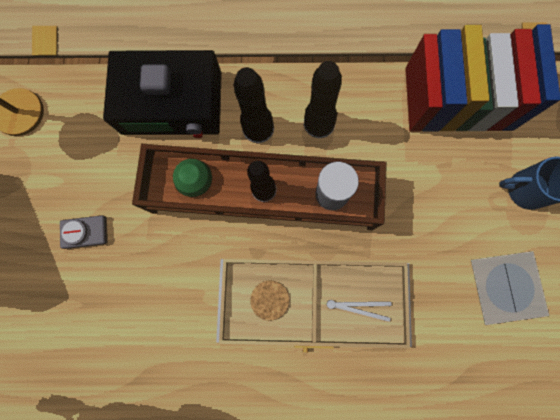

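The scene picture shows three black torches: (320,198) on the shelf between the canister (256,235) and the green paperweight (378,200), and (330,300) and (388,257), both taller and standing on the table behind the shelf. In the top picture they are at (260,180), (253,105) and (322,100). The one on the shelf fits, since it is the smallest and stands on the deck. The coaster is at top (270,300). I'll confirm with a crop and measure.

```bash
python3 - <<'E'
from h import *
from scipy.optimize import least_squares
D={n:np.load(n+"0.npz") for n in("scene","top")}
cv2.imwrite("pics/crop.png",cv2.resize(D["scene"]["p"][140:290,180:450,::-1],None,fx=2.9,fy=2.9,interpolation=cv2.INTER_CUBIC))
# coaster
for n,(r,c) in dict(top=(slice(270,330),slice(240,300))).items():
    W=D[n]["W"][r,c].reshape(-1,3);h=cv2.cvtColor(D[n]["p"][r,c],cv2.COLOR_RGB2HSV).reshape(-1,3)
    m=(W[:,2]>.007)&(W[:,2]<.02)&(h[:,1]>130)
    q=W[m];print("coaster",len(q),np.median(q,0),(q.max(0)+q.min(0))/2,np.ptp(q,axis=0))
# shelf rails from top: height 90-100 mm in region
W=D["top"]["W"][140:235,130:390].reshape(-1,3)
q=W[(abs(W[:,2]-.095)<.004)]
r=cv2.minAreaRect((q[:,:2]*1000).astype(np.float32));print("shelf rect",r,cv2.boxPoints(r).round(),len(q))
for n,(r,c) in dict(top=(slice(150,215),slice(235,290)),scene=(slice(150,245),slice(295,340))).items():
    W=D[n]["W"][r,c].reshape(-1,3);b=D[n]["p"][r,c].reshape(-1,3).max(1)
    for lo,hi,rad in((.065,.093,.022),(.11,.185,.0165),(.193,.203,.0115)):
        q=W[(W[:,2]>lo)&(W[:,2]<hi)&(b<70)]
        if len(q)<8: continue
        q=q[np.linalg.norm(q[:,:2]-np.median(q[:,:2],0),axis=1)<.04]
        cam=np.array({"scene":(1.059,-.346),"top":(.513,-.004)}[n]);m=np.median(q[:,:2],0)
        x0=m+(m-cam)/np.linalg.norm(m-cam)*rad*.7
        f=least_squares(lambda x:np.hypot(*(q[:,:2]-x).T)-rad,x0,loss="soft_l1",f_scale=.002)
        print(n,lo,f.x.round(4),len(q),q[:,2].max().round(3),np.abs(f.fun).mean())
# big picture heights near; canister top
W=D["top"]["W"][160:215,310:365].reshape(-1,3);q=W[W[:,2]>.155];print("can",q.mean(0),q[:,:2].max(0),q[:,:2].min(0))
W=D["top"]["W"][60:145,230:345].reshape(-1,3);q=W[W[:,2]>.1];print("big",np.nanmin(q,0),np.nanmax(q,0))
E
```

```text
coaster 299 [0.46515345 0.03762446 0.01049275] [0.46634883 0.03744145 0.01002666] [0.06604749 0.06610026 0.00603853]
shelf rect ((668.4510498046875, 49.301788330078125), (429.9878845214844, 110.41358947753906), 85.22428894042969) [[ 596. -160.]
 [ 706. -170.]
 [ 741.  259.]
 [ 631.  268.]] 4134
top 0.065 [0.6638 0.0452] 90 0.093 0.0021397253515635225
top 0.11 [0.6642 0.0452] 226 0.185 0.0002729803792813796
top 0.193 [0.6641 0.0445] 45 0.203 0.0013123455664069944
scene 0.065 [0.6646 0.0458] 270 0.093 0.000600367701899534
scene 0.11 [0.6645 0.0458] 677 0.185 0.0006344889284381885
scene 0.193 [0.6648 0.0456] 76 0.203 0.0006445568148154163
can [ 0.65379146 -0.07606025  0.16131322] [ 0.68461862 -0.04563284] [ 0.62397762 -0.10666348]
big [ 0.7793755  -0.08413793  0.10018438] [0.82959548 0.08510242 0.20912163]
```

View pics/crop.png

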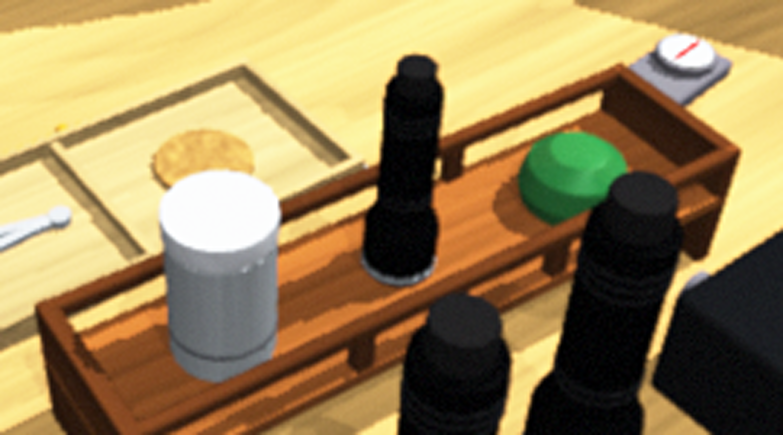

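The crop confirms it: the torch on the shelf is the slim, short one between the white-topped canister and the green paperweight. Torch axis is (0.664, 0.046) and the coaster is (0.466, 0.037). Next I move above the torch.

Request:
{"name": "move_arm", "arguments": {
  "commands": [
    {"fingers": 1, "dx": -12, "dy": -7, "dz": -10},
    {"fingers": 1, "dx": -35, "dy": -21, "dz": -25},
    {"fingers": 1, "dx": -63, "dy": -38, "dz": -30},
    {"fingers": 1, "dx": -95, "dy": -56, "dz": -30},
    {"fingers": 1, "dx": -127, "dy": -75, "dz": -30},
    {"fingers": 1, "dx": -159, "dy": -94, "dz": -30},
    {"fingers": 1, "dx": -190, "dy": -113, "dz": -30},
    {"fingers": 1, "dx": -222, "dy": -132, "dz": -30},
    {"fingers": 1, "dx": -254, "dy": -150, "dz": -30},
    {"fingers": 1, "dx": -286, "dy": -169, "dz": -30},
    {"fingers": 1, "dx": -317, "dy": -188, "dz": -30},
    {"fingers": 1, "dx": -349, "dy": -207, "dz": -30},
    {"fingers": 1, "dx": -381, "dy": -226, "dz": -30},
    {"fingers": 1, "dx": -412, "dy": -244, "dz": -30},
    {"fingers": 1, "dx": -444, "dy": -263, "dz": -30},
    {"fingers": 1, "dx": -476, "dy": -282, "dz": -30},
    {"fingers": 1, "dx": -508, "dy": -301, "dz": -30},
    {"fingers": 1, "dx": -540, "dy": -320, "dz": -30},
    {"fingers": 1, "dx": -564, "dy": -334, "dz": -30},
    {"fingers": 1, "dx": -577, "dy": -342, "dz": -30}
  ]
}}

```text
validation failed for argument at $.co...
```

Request:
{"name": "move_arm", "arguments": {
  "commands": [
    {"fingers": 1},
    {"fingers": 1},
    {"fingers": 1}
  ]
}}

```text
validation failed for argument at $.co...
```

```bash
cat > d.py <<'E'
from h import *
import sys
from scipy.spatial.transform import Rotation as Ro
s=telemetry.observe();R=Ro.from_quat(np.roll(s["orientation"],-1)).as_matrix()
print("t",s["t"],"tcp",s["ee_pos"].round(4),"open",s["opening"],"F",s["contact_force"].round(2),s["finger_force"]);print(R.round(4))
if len(sys.argv)>3: print("shift mm",(R.T@(np.array(sys.argv[1:4],float)-s["ee_pos"])*1000).round(1))
E
python3 d.py .6644 .0456 .146
```

```text
t 0.1 tcp [0.2963 0.6059 0.2304] open 1.0012707111503758 F [ 0.56 -0.05  0.43] 0.0
[[-8.984e-01  4.392e-01 -6.000e-04]
 [ 4.392e-01  8.984e-01 -1.500e-03]
 [-1.000e-04 -1.600e-03 -1.000e+00]]
shift mm [-576.8 -341.5   85. ]
```

The call was refused and nothing moved. I'll try a single row with every field filled in.

Request:
{"name": "move_arm", "arguments": {
  "commands": [
    {"fingers": 1.0, "dx": -12.0, "dy": -7.0, "dz": -10.0, "rx": 0.0, "ry": 0.0, "rz": 0.0}
  ]
}}

```text
t: 0.18
ee_pos: [0.301, 0.5953, 0.2387]
orientation: [-0.001, 0.223, 0.975, -0.002]
contact_force: [-1.6, 0.4, -0.6]
opening: 1.0
finger_force: 0.0
```

Request:
{"name": "move_arm", "arguments": {
  "commands": [
    {"fingers": 1, "dx": -23, "dy": -14, "dz": -15, "rx": 0, "ry": 0, "rz": 0},
    {"fingers": 1, "dx": -51, "dy": -31, "dz": -20, "rx": 0, "ry": 0, "rz": 0},
    {"fingers": 1, "dx": -83, "dy": -49, "dz": -20, "rx": 0, "ry": 0, "rz": 0},
    {"fingers": 1, "dx": -115, "dy": -68, "dz": -20, "rx": 0, "ry": 0, "rz": 0},
    {"fingers": 1, "dx": -147, "dy": -87, "dz": -20, "rx": 0, "ry": 0, "rz": 0},
    {"fingers": 1, "dx": -178, "dy": -106, "dz": -20, "rx": 0, "ry": 0, "rz": 0},
    {"fingers": 1, "dx": -210, "dy": -125, "dz": -20, "rx": 0, "ry": 0, "rz": 0},
    {"fingers": 1, "dx": -242, "dy": -143, "dz": -20, "rx": 0, "ry": 0, "rz": 0},
    {"fingers": 1, "dx": -274, "dy": -162, "dz": -20, "rx": 0, "ry": 0, "rz": 0},
    {"fingers": 1, "dx": -305, "dy": -181, "dz": -20, "rx": 0, "ry": 0, "rz": 0},
    {"fingers": 1, "dx": -337, "dy": -200, "dz": -20, "rx": 0, "ry": 0, "rz": 0},
    {"fingers": 1, "dx": -369, "dy": -219, "dz": -20, "rx": 0, "ry": 0, "rz": 0},
    {"fingers": 1, "dx": -400, "dy": -237, "dz": -20, "rx": 0, "ry": 0, "rz": 0},
    {"fingers": 1, "dx": -432, "dy": -256, "dz": -20, "rx": 0, "ry": 0, "rz": 0},
    {"fingers": 1, "dx": -464, "dy": -275, "dz": -20, "rx": 0, "ry": 0, "rz": 0},
    {"fingers": 1, "dx": -496, "dy": -294, "dz": -20, "rx": 0, "ry": 0, "rz": 0},
    {"fingers": 1, "dx": -528, "dy": -313, "dz": -20, "rx": 0, "ry": 0, "rz": 0},
    {"fingers": 1, "dx": -552, "dy": -327, "dz": -20, "rx": 0, "ry": 0, "rz": 0},
    {"fingers": 1, "dx": -565, "dy": -335, "dz": -20, "rx": 0, "ry": 0, "rz": 0},
    {"fingers": 1, "dx": -565, "dy": -335, "dz": -20, "rx": 0, "ry": 0, "rz": 0}
  ]
}}

```text
t: 1.85
ee_pos: [0.6656, 0.0401, 0.2616]
orientation: [0.001, 0.229, 0.974, -0.001]
contact_force: [-0.5, 0.4, -0.3]
opening: 0.999
finger_force: 0.0
```

Request:
{"name": "move_arm", "arguments": {
  "commands": [
    {"fingers": 1, "dx": 0, "dy": 0, "dz": 0, "rx": 0, "ry": 0, "rz": 0},
    {"fingers": 1, "dx": 0, "dy": 0, "dz": 0, "rx": 0, "ry": 0, "rz": 0},
    {"fingers": 1, "dx": 0, "dy": 0, "dz": 0, "rx": 0, "ry": 0, "rz": 0}
  ]
}}

```text
t: 2.1
ee_pos: [0.6638, 0.0482, 0.2614]
orientation: [-0.0, 0.224, 0.975, 0.001]
contact_force: [-0.1, 0.7, 0.4]
opening: 1.0
finger_force: 0.0
```

```bash
cat > d.py <<'E'
from h import *
import sys
from scipy.spatial.transform import Rotation as Ro
s=telemetry.observe();R=Ro.from_quat(np.roll(s["orientation"],-1)).as_matrix()
print("t",s["t"],"tcp",s["ee_pos"].round(4),"open",s["opening"],"F",s["contact_force"].round(2),s["finger_force"]);print(R.round(4))
if len(sys.argv)>3: print("shift mm",(R.T@(np.array(sys.argv[1:4],float)-s["ee_pos"])*1000).round(1))
E
python3 d.py .6644 .0456 .146
```

```text
t 2.1 tcp [0.6638 0.0482 0.2614] open 0.9999390635370993 F [-0.14  0.69  0.41] 0.0
[[-8.997e-01  4.365e-01 -5.000e-04]
 [ 4.365e-01  8.997e-01  1.400e-03]
 [ 1.100e-03  1.000e-03 -1.000e+00]]
shift mm [ -1.8  -2.2 115.4]
```

Over the torch within 3 mm. Next I descend around it.

Request:
{"name": "move_arm", "arguments": {
  "commands": [
    {"fingers": 1, "dx": -1, "dy": -1, "dz": 10, "rx": 0, "ry": 0, "rz": 0},
    {"fingers": 1, "dx": -1, "dy": -1, "dz": 25, "rx": 0, "ry": 0, "rz": 0},
    {"fingers": 1, "dx": -1, "dy": -1, "dz": 40, "rx": 0, "ry": 0, "rz": 0},
    {"fingers": 1, "dx": -1, "dy": -1, "dz": 55, "rx": 0, "ry": 0, "rz": 0},
    {"fingers": 1, "dx": -1, "dy": -1, "dz": 70, "rx": 0, "ry": 0, "rz": 0},
    {"fingers": 1, "dx": -1, "dy": -1, "dz": 85, "rx": 0, "ry": 0, "rz": 0},
    {"fingers": 1, "dx": -1, "dy": -1, "dz": 98, "rx": 0, "ry": 0, "rz": 0},
    {"fingers": 1, "dx": -1, "dy": -1, "dz": 108, "rx": 0, "ry": 0, "rz": 0},
    {"fingers": 1, "dx": -1, "dy": -1, "dz": 114, "rx": 0, "ry": 0, "rz": 0},
    {"fingers": 1, "dx": -1, "dy": -1, "dz": 114, "rx": 0, "ry": 0, "rz": 0},
    {"fingers": 1, "dx": -1, "dy": -1, "dz": 114, "rx": 0, "ry": 0, "rz": 0},
    {"fingers": 1, "dx": -1, "dy": -1, "dz": 114, "rx": 0, "ry": 0, "rz": 0}
  ]
}}

```text
t: 3.1
ee_pos: [0.6657, 0.0444, 0.1481]
orientation: [0.001, 0.225, 0.974, 0.0]
contact_force: [0.3, 0.4, 0.8]
opening: 0.996
finger_force: 0.0
```

```bash
python3 d.py .6644 .0456 .146; python3 - <<'E'
from h import *
c=imaging.camera("scene");cv2.imwrite("pics/s1.png",c["pixels"][...,::-1])
E
```

```text
t 3.1 tcp [0.6657 0.0444 0.1481] open 0.9960315315924184 F [0.33 0.37 0.8 ] 0.0
[[-8.984e-01  4.393e-01  1.400e-03]
 [ 4.393e-01  8.984e-01  2.000e-04]
 [-1.200e-03  8.000e-04 -1.000e+00]]
shift mm [1.7 0.5 2.1]
```

View pics/s1.png

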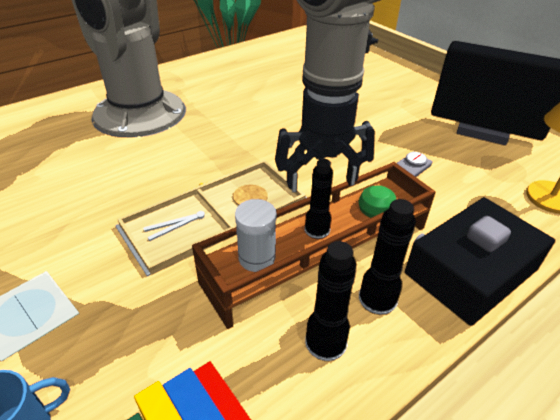

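The picture shows the open fingers at (290,165) and (360,165), on either side of the torch barrel at (320,180), with the canister undisturbed. Closing.

Request:
{"name": "move_arm", "arguments": {
  "commands": [
    {"fingers": 0.3, "dx": 1, "dy": 0, "dz": 0, "rx": 0, "ry": 0, "rz": 0},
    {"fingers": 0, "dx": 1, "dy": 0, "dz": 0, "rx": 0, "ry": 0, "rz": 0},
    {"fingers": -0.2, "dx": 1, "dy": 0, "dz": 0, "rx": 0, "ry": 0, "rz": 0},
    {"fingers": -0.5, "dx": 1, "dy": 0, "dz": 0, "rx": 0, "ry": 0, "rz": 0},
    {"fingers": -1, "dx": 1, "dy": 0, "dz": 0, "rx": 0, "ry": 0, "rz": 0},
    {"fingers": -1, "dx": 1, "dy": 0, "dz": 0, "rx": 0, "ry": 0, "rz": 0},
    {"fingers": -1, "dx": 1, "dy": 0, "dz": 0, "rx": 0, "ry": 0, "rz": 0},
    {"fingers": -1, "dx": 1, "dy": 0, "dz": 0, "rx": 0, "ry": 0, "rz": 0}
  ]
}}

```text
t: 3.82
ee_pos: [0.6645, 0.045, 0.1477]
orientation: [0.0, 0.225, 0.974, 0.0]
contact_force: [0.2, 0.8, 2.8]
opening: 0.365
finger_force: 59.3
```

Gripped at 0.365 opening (about 31 mm) with 59 N. I lift by 65 mm, then check.

Request:
{"name": "move_arm", "arguments": {
  "commands": [
    {"fingers": -1, "dx": 0, "dy": 0, "dz": -5, "rx": 0, "ry": 0, "rz": 0},
    {"fingers": -1, "dx": 0, "dy": 0, "dz": -12, "rx": 0, "ry": 0, "rz": 0},
    {"fingers": -1, "dx": 0, "dy": 0, "dz": -22, "rx": 0, "ry": 0, "rz": 0},
    {"fingers": -1, "dx": 0, "dy": 0, "dz": -32, "rx": 0, "ry": 0, "rz": 0},
    {"fingers": -1, "dx": 0, "dy": 0, "dz": -42, "rx": 0, "ry": 0, "rz": 0},
    {"fingers": -1, "dx": 0, "dy": 0, "dz": -52, "rx": 0, "ry": 0, "rz": 0},
    {"fingers": -1, "dx": 0, "dy": 0, "dz": -60, "rx": 0, "ry": 0, "rz": 0},
    {"fingers": -1, "dx": 0, "dy": 0, "dz": -65, "rx": 0, "ry": 0, "rz": 0},
    {"fingers": -1, "dx": 0, "dy": 0, "dz": -65, "rx": 0, "ry": 0, "rz": 0},
    {"fingers": -1, "dx": 0, "dy": 0, "dz": -65, "rx": 0, "ry": 0, "rz": 0},
    {"fingers": -1, "dx": 0, "dy": 0, "dz": -65, "rx": 0, "ry": 0, "rz": 0}
  ]
}}

```text
t: 4.73
ee_pos: [0.6638, 0.0448, 0.2117]
orientation: [-0.001, 0.225, 0.974, -0.0]
contact_force: [0.2, -0.1, -2.1]
opening: 0.367
finger_force: 59.5
```

```bash
python3 d.py .466 .0375 .1; python3 - <<'E'
from h import *
c=imaging.camera("scene");cv2.imwrite("pics/s2.png",c["pixels"][...,::-1]);W=cloud(c);p=c["pixels"].max(2)
s=telemetry.observe()["ee_pos"]
near=np.hypot(W[...,0]-s[0],W[...,1]-s[1])<.04
m=near&(W[...,2]>.1)&(W[...,2]<.2)
# foot: histogram of z below gripper, axis midline per height
for z in np.arange(.1,.2,.01):
    q=W[m&(abs(W[...,2]-z)<.005)]; print(z.round(3),len(q),q[:,:2].mean(0).round(4) if len(q) else '')
print(np.nanmin(W[m][:,2]))
E
```

```text
t 4.7333 tcp [0.6638 0.0448 0.2117] open 0.3665809378367545 F [ 0.19 -0.06 -2.11] 59.47173714637756
[[-8.984e-01  4.392e-01 -1.100e-03]
 [ 4.392e-01  8.984e-01 -1.000e-04]
 [ 9.000e-04 -5.000e-04 -1.000e+00]]
shift mm [174.3 -93.4 111.9]
0.1 0 
0.11 0 
0.12 9 [0.6772 0.0327]
0.13 124 [0.6764 0.0332]
0.14 131 [0.676  0.0329]
0.15 137 [0.6758 0.0331]
0.16 182 [0.6748 0.0353]
0.17 138 [0.6729 0.036 ]
0.18 105 [0.6732 0.036 ]
0.19 112 [0.673  0.0363]
0.12421471396250017
```

View pics/s2.png

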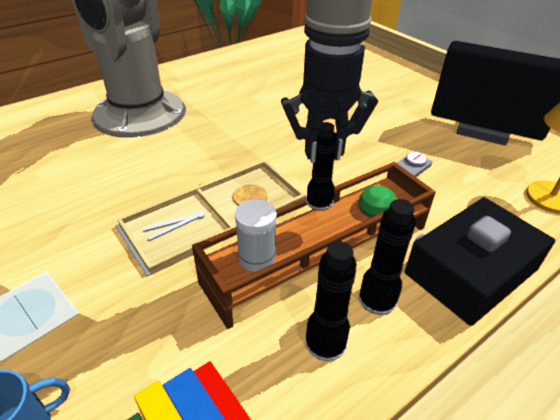

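The torch hangs upright in the grip at (322,165), with its foot about 124 mm up and clear of the rail. I draw it forward to above the coaster.

Request:
{"name": "move_arm", "arguments": {
  "commands": [
    {"fingers": -1, "dx": 6, "dy": -3, "dz": 0, "rx": 0, "ry": 0, "rz": 0},
    {"fingers": -1, "dx": 20, "dy": -11, "dz": 0, "rx": 0, "ry": 0, "rz": 0},
    {"fingers": -1, "dx": 40, "dy": -21, "dz": 0, "rx": 0, "ry": 0, "rz": 0},
    {"fingers": -1, "dx": 60, "dy": -32, "dz": 0, "rx": 0, "ry": 0, "rz": 0},
    {"fingers": -1, "dx": 80, "dy": -43, "dz": 0, "rx": 0, "ry": 0, "rz": 0},
    {"fingers": -1, "dx": 100, "dy": -54, "dz": 0, "rx": 0, "ry": 0, "rz": 0},
    {"fingers": -1, "dx": 120, "dy": -64, "dz": 0, "rx": 0, "ry": 0, "rz": 0},
    {"fingers": -1, "dx": 140, "dy": -75, "dz": 0, "rx": 0, "ry": 0, "rz": 0},
    {"fingers": -1, "dx": 158, "dy": -85, "dz": 0, "rx": 0, "ry": 0, "rz": 0},
    {"fingers": -1, "dx": 169, "dy": -91, "dz": 0, "rx": 0, "ry": 0, "rz": 0},
    {"fingers": -1, "dx": 174, "dy": -94, "dz": 0, "rx": 0, "ry": 0, "rz": 0},
    {"fingers": -1, "dx": 174, "dy": -94, "dz": 10, "rx": 0, "ry": 0, "rz": 0},
    {"fingers": -1, "dx": 174, "dy": -94, "dz": 25, "rx": 0, "ry": 0, "rz": 0},
    {"fingers": -1, "dx": 174, "dy": -94, "dz": 40, "rx": 0, "ry": 0, "rz": 0},
    {"fingers": -1, "dx": 174, "dy": -94, "dz": 55, "rx": 0, "ry": 0, "rz": 0},
    {"fingers": -1, "dx": 174, "dy": -94, "dz": 68, "rx": 0, "ry": 0, "rz": 0},
    {"fingers": -1, "dx": 174, "dy": -94, "dz": 78, "rx": 0, "ry": 0, "rz": 0},
    {"fingers": -1, "dx": 174, "dy": -94, "dz": 85, "rx": 0, "ry": 0, "rz": 0},
    {"fingers": -1, "dx": 174, "dy": -94, "dz": 90, "rx": 0, "ry": 0, "rz": 0},
    {"fingers": -1, "dx": 174, "dy": -94, "dz": 90, "rx": 0, "ry": 0, "rz": 0}
  ]
}}

```text
t: 6.45
ee_pos: [0.4664, 0.0367, 0.1213]
orientation: [-0.001, 0.225, 0.974, -0.0]
contact_force: [-0.3, -0.7, -1.9]
opening: 0.366
finger_force: 59.6
```

Request:
{"name": "move_arm", "arguments": {
  "commands": [
    {"fingers": -1, "dx": 0, "dy": 0, "dz": 0, "rx": 0, "ry": 0, "rz": 0},
    {"fingers": -1, "dx": 0, "dy": 0, "dz": 0, "rx": 0, "ry": 0, "rz": 0},
    {"fingers": -1, "dx": 0, "dy": 0, "dz": 0, "rx": 0, "ry": 0, "rz": 0}
  ]
}}

```text
t: 6.7
ee_pos: [0.4671, 0.0369, 0.1229]
orientation: [0.001, 0.225, 0.974, 0.0]
contact_force: [0.0, -0.0, -2.8]
opening: 0.367
finger_force: 59.6
```

```bash
python3 d.py .466 .0375 .1; python3 - <<'E'
from h import *
from scipy.optimize import least_squares
c=imaging.camera("scene");cv2.imwrite("pics/s3.png",c["pixels"][...,::-1][100:310,100:380].repeat(2,0).repeat(2,1));W=cloud(c)
s=telemetry.observe()["ee_pos"]
for lo,hi,rad in((.035,.065,.022),(.08,.1,.0165)):
    q=W[(np.hypot(W[...,0]-s[0],W[...,1]-s[1])<.032)&(W[...,2]>lo)&(W[...,2]<hi)][:,:2]
    if len(q)<10: continue
    f=least_squares(lambda x:np.hypot(*(q-x).T)-rad,s[:2],loss="soft_l1",f_scale=.002);print(len(q),f.x,abs(f.fun).mean())
E
```

```text
t 6.7 tcp [0.4671 0.0369 0.1229] open 0.3669661734308861 F [ 0.01 -0.03 -2.8 ] 59.591453075408936
[[-8.983e-01  4.393e-01  1.300e-03]
 [ 4.393e-01  8.983e-01  4.000e-04]
 [-1.000e-03  1.000e-03 -1.000e+00]]
shift mm [ 1.3  0.  22.9]
248 [0.46762434 0.03718373] 0.0007946597302411887
151 [0.46735769 0.03716617] 0.0008374275692337248
```

View pics/s3.png

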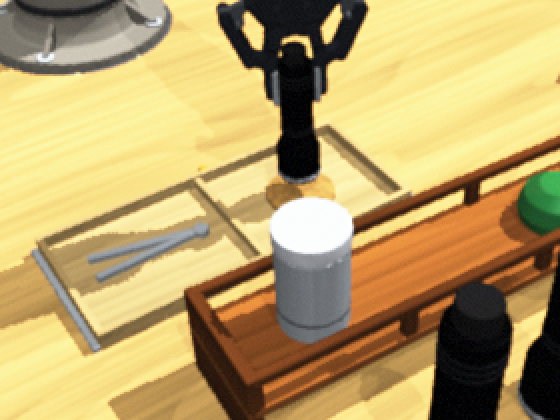

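The picture shows the torch vertical over the coaster (crop 300,180), about 2 mm off centre with its foot about 24 mm above the cork. I lower it gently.

Request:
{"name": "move_arm", "arguments": {
  "commands": [
    {"fingers": -1, "dx": 1, "dy": 0, "dz": 5, "rx": 0, "ry": 0, "rz": 0},
    {"fingers": -1, "dx": 1, "dy": 0, "dz": 11, "rx": 0, "ry": 0, "rz": 0},
    {"fingers": -1, "dx": 1, "dy": 0, "dz": 16, "rx": 0, "ry": 0, "rz": 0},
    {"fingers": -1, "dx": 1, "dy": 0, "dz": 20, "rx": 0, "ry": 0, "rz": 0},
    {"fingers": -1, "dx": 1, "dy": 0, "dz": 22, "rx": 0, "ry": 0, "rz": 0},
    {"fingers": -1, "dx": 1, "dy": 0, "dz": 23, "rx": 0, "ry": 0, "rz": 0},
    {"fingers": -1, "dx": 1, "dy": 0, "dz": 23, "rx": 0, "ry": 0, "rz": 0},
    {"fingers": -1, "dx": 1, "dy": 0, "dz": 23, "rx": 0, "ry": 0, "rz": 0}
  ]
}}

```text
t: 7.42
ee_pos: [0.4658, 0.0372, 0.0993]
orientation: [0.0, 0.225, 0.974, 0.0]
contact_force: [0.2, -0.2, -2.6]
opening: 0.366
finger_force: 59.6
```

Request:
{"name": "move_arm", "arguments": {
  "commands": [
    {"fingers": -1, "dx": 0, "dy": 0, "dz": 0.5, "rx": 0, "ry": 0, "rz": 0},
    {"fingers": -1, "dx": 0, "dy": 0, "dz": 1, "rx": 0, "ry": 0, "rz": 0},
    {"fingers": -1, "dx": 0, "dy": 0, "dz": 1, "rx": 0, "ry": 0, "rz": 0},
    {"fingers": -1, "dx": 0, "dy": 0, "dz": 1, "rx": 0, "ry": 0, "rz": 0}
  ]
}}

```text
t: 7.75
ee_pos: [0.4659, 0.0373, 0.0986]
orientation: [0.0, 0.225, 0.974, 0.0]
contact_force: [0.2, -0.9, -0.2]
opening: 0.363
finger_force: 59.8
```

The torch's weight is now off the tool (-2.6 to -0.2 N), so its foot is on the cork. I open gradually.

Request:
{"name": "move_arm", "arguments": {
  "commands": [
    {"fingers": -1, "dx": 0, "dy": 0, "dz": 0.3, "rx": 0, "ry": 0, "rz": 0},
    {"fingers": -0.2, "dx": 0, "dy": 0, "dz": 0.3, "rx": 0, "ry": 0, "rz": 0},
    {"fingers": 0, "dx": 0, "dy": 0, "dz": 0.3, "rx": 0, "ry": 0, "rz": 0},
    {"fingers": 0.3, "dx": 0, "dy": 0, "dz": 0.3, "rx": 0, "ry": 0, "rz": 0},
    {"fingers": 0.7, "dx": 0, "dy": 0, "dz": 0.3, "rx": 0, "ry": 0, "rz": 0},
    {"fingers": 1, "dx": 0, "dy": 0, "dz": 0.3, "rx": 0, "ry": 0, "rz": 0},
    {"fingers": 1, "dx": 0, "dy": 0, "dz": 0, "rx": 0, "ry": 0, "rz": 0},
    {"fingers": 1, "dx": 0, "dy": 0, "dz": 0, "rx": 0, "ry": 0, "rz": 0},
    {"fingers": 1, "dx": 0, "dy": 0, "dz": 0, "rx": 0, "ry": 0, "rz": 0}
  ]
}}

```text
t: 8.5
ee_pos: [0.4657, 0.0372, 0.0983]
orientation: [-0.0, 0.225, 0.974, -0.0]
contact_force: [0.2, 0.2, 0.4]
opening: 0.998
finger_force: 0.0
```

Request:
{"name": "move_arm", "arguments": {
  "commands": [
    {"fingers": 1, "dx": 0, "dy": 0, "dz": -8, "rx": 0, "ry": 0, "rz": 0},
    {"fingers": 1, "dx": 0, "dy": 0, "dz": -22, "rx": 0, "ry": 0, "rz": 0},
    {"fingers": 1, "dx": 0, "dy": 0, "dz": -38, "rx": 0, "ry": 0, "rz": 0},
    {"fingers": 1, "dx": 0, "dy": 0, "dz": -54, "rx": 0, "ry": 0, "rz": 0},
    {"fingers": 1, "dx": 0, "dy": 0, "dz": -70, "rx": 0, "ry": 0, "rz": 0},
    {"fingers": 1, "dx": 0, "dy": 0, "dz": -86, "rx": 0, "ry": 0, "rz": 0},
    {"fingers": 1, "dx": 0, "dy": 0, "dz": -98, "rx": 0, "ry": 0, "rz": 0},
    {"fingers": 1, "dx": 0, "dy": 0, "dz": -105, "rx": 0, "ry": 0, "rz": 0},
    {"fingers": 1, "dx": 0, "dy": 0, "dz": -105, "rx": 0, "ry": 0, "rz": 0},
    {"fingers": 1, "dx": 0, "dy": 0, "dz": -105, "rx": 0, "ry": 0, "rz": 0},
    {"fingers": 1, "dx": 0, "dy": 0, "dz": -105, "rx": 0, "ry": 0, "rz": 0}
  ]
}}

```text
t: 9.42
ee_pos: [0.4651, 0.0371, 0.2027]
orientation: [-0.001, 0.225, 0.974, -0.0]
contact_force: [1.0, 0.1, -0.2]
opening: 0.998
finger_force: 0.0
```

```bash
python3 - <<'E'
from h import *
from scipy.optimize import least_squares
c=imaging.camera("scene");cv2.imwrite("pics/s4.png",c["pixels"][...,::-1]);W=cloud(c)
s=np.array([.466,.0375])
for lo,hi,rad in((.02,.043,.022),(.065,.135,.0165)):
    q=W[(np.hypot(W[...,0]-s[0],W[...,1]-s[1])<.04)&(W[...,2]>lo)&(W[...,2]<hi)][:,:2]
    if len(q)<10: continue
    f=least_squares(lambda x:np.hypot(*(q-x).T)-rad,s,loss="soft_l1",f_scale=.002);print(len(q),f.x,abs(f.fun).mean())
print(telemetry.observe()["ee_pos"],telemetry.observe()["t"])
E
```

```text
197 [0.46660649 0.03787232] 0.0008007987029005552
495 [0.46655128 0.0380048 ] 0.0008047991780843408
[0.46506549 0.03712246 0.20251354] 9.4667
```

View pics/s4.png

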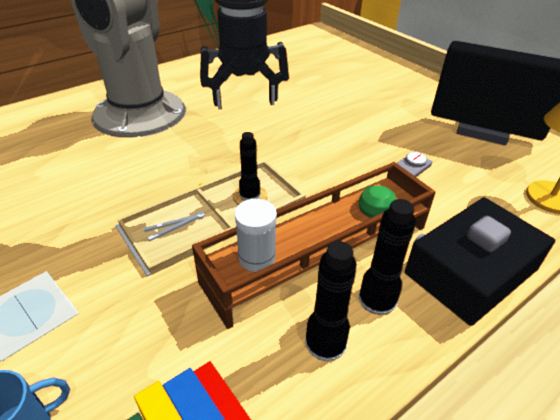

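The torch stands upright on the coaster at (249,170), about 1 mm from its middle. The gripper is well clear at (243,80) and the canister at (256,235) has not moved. Handing in.

```bash
python3 -c "
from plant import ticket
print(ticket.sign_off())"
```

```text
the job is handed in; nothing more can be done
None
```

The torch stands upright on the cork coaster, about 1 mm from its middle by the camera, the canister was left where it stood, and the job was handed in at about 9.5 s; no verdict came back.

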